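Put the swapped sample-box lids right

TASK

The lids of the short and the long sample box have been swapped: put each lid on its own box, right way up and with its edges flush with the box's sides all round. Leave the closed medium box and its lid alone, and do not shift anything else on the bench.

Things in the scene. Friction and masses are not known exactly. Their poses are not given: they have to be found in the camera images.
- short_box: open black plastic sample box, 90 mm long (its x) by 70 mm wide (its y), 45 mm high, 5 mm walls, one cross wall, glass vials inside below the rim; it does not move; origin at the centre of its underside, z up. At the start it wrongly carries the long lid.
- medium_box: open black plastic sample box, 110 mm long (its x) by 70 mm wide (its y), 45 mm high, 5 mm walls, one cross wall, glass vials inside below the rim; it does not move; origin at the centre of its underside, z up. At the start its own lid is on it, as it should be.
- long_box: open black plastic sample box, 130 mm long (its x) by 70 mm wide (its y), 45 mm high, 5 mm walls, one cross wall, glass vials inside below the rim; it does not move; origin at the centre of its underside, z up. At the start it wrongly carries the short lid.
- short_box_rim (a point): centre of the short box's mouth, level with the rim, 45 mm above the box's underside; axes as the box
- medium_box_rim (a point): centre of the medium box's mouth, level with the rim, 45 mm above the box's underside; axes as the box
- long_box_rim (a point): centre of the long box's mouth, level with the rim, 45 mm above the box's underside; axes as the box
- short_lid: flat grey plastic lid, 90 mm long (its x) by 70 mm wide (its y), 6 mm thick, no lip underneath, 120 g; a black grip bar stands on its middle, 40 mm long (along x), 14 mm wide (along y), 28 mm high, so its top is 34 mm above the origin; origin at the centre of the lid's underside, z up. Belongs on the short box; starts lying on the long box.
- medium_lid: flat grey plastic lid, 110 mm long (its x) by 70 mm wide (its y), 6 mm thick, no lip underneath, 120 g; a black grip bar stands on its middle, 40 mm long (along x), 14 mm wide (along y), 28 mm high, so its top is 34 mm above the origin; origin at the centre of the lid's underside, z up. On the medium box, where it belongs: not to be touched.
- long_lid: flat grey plastic lid, 130 mm long (its x) by 70 mm wide (its y), 6 mm thick, no lip underneath, 120 g; a black grip bar stands on its middle, 40 mm long (along x), 14 mm wide (along y), 28 mm high, so its top is 34 mm above the origin; origin at the centre of the lid's underside, z up. Belongs on the long box; starts lying on the short box, overhanging both ends.
- mat: flat black rubber mat, 110 mm (x) by 100 mm (y), 3 mm thick, fixed on the bench and empty; origin at the centre of its underside; a free place where a thing may be laid down
- reagent_bottle: bystander: loose amber bottle, 56 mm across, 140 mm high; origin at the centre of its underside
- beaker: bystander: loose glass beaker, 68 mm across, 90 mm high; origin at the centre of its underside
- dropper_a: bystander: loose small white dropper bottle, 22 mm across, 61 mm high; origin at the centre of its underside
- dropper_b: bystander: loose small white dropper bottle like the other one, 22 mm across, 61 mm high; origin at the centre of its underside
- probe: bystander: loose blue probe lying on the bench beyond the boxes, 16 mm thick, 160 mm long from -55 mm to +105 mm along its y; origin on its underside
- green_bottle: bystander: loose green bottle with yellow cap, 64 mm across, 200 mm high; origin at the centre of its underside
- jar: bystander: loose glass jar with white cap, 66 mm across, 100 mm high; origin at the centre of its underside
Not all that is in view belongs to the job. Leave any orange or yellow look-alike of the long_lid alone.

How it is judged (in metres and radians):
At the end, for the whole second after the job is handed in: The short lid lies on the short box, the long lid on the long box and the medium lid on the medium box, each at rest, released, resting flat on the rim (within 3 mm in height), centred within 5 mm and in line with the box within 4 degrees (0.07 rad), either way round (horizontal distance between short_lid and short_box_rim below 0.005 m and z of short_lid in the frame of short_box_rim between -0.003 and 0.003 m and angle between the x axis of short_lid and the x axis of short_box_rim, either way round below 0.07 rad and angle between each of short_lid, long_lid, medium_lid's own z axis and vertical below 0.04 rad and linear speed of each of short_lid, long_lid, medium_lid below 0.01 m/s and horizontal distance between long_lid and long_box_rim below 0.005 m and z of long_lid in the frame of long_box_rim between -0.003 and 0.003 m and angle between the x axis of long_lid and the x axis of long_box_rim, either way round below 0.07 rad and horizontal distance between medium_lid and medium_box_rim below 0.005 m and z of medium_lid in the frame of medium_box_rim between -0.003 and 0.003 m and angle between the x axis of medium_lid and the x axis of medium_box_rim, either way round below 0.07 rad); the robot touches nothing.
It fails at once if the medium box's lid is shifted by more than 10 mm (distance of medium_lid from where it was at the start of the episode above 0.01 m).
It fails at once if a bystander (bottle, beaker, dropper, probe, jar) is shifted by more than 20 mm or tipped over (distance of any of reagent_bottle, beaker, dropper_a, dropper_b, probe, green_bottle, jar from where it was at the start of the episode above 0.02 m or angle between any of reagent_bottle, beaker, dropper_a, dropper_b, probe, green_bottle, jar's own z axis and vertical above 0.5 rad).
It also fails if it takes over 67 s, if anything falls off the work surface, if the arm or the gripper's body presses on something with over 40 N, if the wrist force passes 120 N, or if a joint passes its speed limit or range.

ROBOT

A 6-joint arm with a two-finger parallel gripper is mounted at the origin on the work surface. World frame = base frame: x ahead of the robot, y to its left, z up, the work surface at z = 0. Lengths are in mm, angles in rad, forces in N, time in s.
With the tool pointing down it reaches from about 275 to 825 mm from the base axis. Payload 4.9 kg.
Tool frame: the origin (TCP) lies on the centre line of the jaws, within the pads' length; the fingertips stand 11 mm ahead of it and the grasp point (between the pads) lies 8 mm behind it; z points along the fingers, y is the direction in which the jaws open and shut (so a half turn about z gives the same grasp; the last joint's range is limited). The gripper opens to 85 mm and grips with 20 to 120 N. Pads are 22 mm wide; open, the fingers measure 114 mm over their backs; the gripper's body (76 mm by 85 mm) begins 54 mm behind the grasp point. The pads swing forward as they close: fully open they stand 13 mm farther back than shut.
Start: joints at [1.074, 0.326, -0.193, 1.052, 0, 1.437], TCP at [195.187, 514.218, 217.481] pointing down, gripper open.
Joint ranges: [-2.65, 2.65], [-0.97, 1.79], [-1.3, 1.35], [-1.93, 2.1], [-1.47, 1.37], [-3.14, 3.14]. Speed limits (rad/s): [2.57, 2.57, 3.14, 3.14, 3.14, 3.14].

INTERFACE

Orientations are given as [roll, pitch, yaw] about the fixed x, y, z axes, in that order (R = Rz(yaw) Ry(pitch) Rx(roll)).
In Python, from workcell import manip, jaws, solve_ik, imaging, order, nets, monitor gives the robot as it stands. Calls block until the motion is done:
- manip.move_ptp(position, orientation): joint-space move of the TCP to a pose.
- manip.movel(position, ori=None, vel=150): straight line of the TCP; ori=None keeps the orientation; vel is the mean speed in mm/s.
- manip.set_joints(angles): joint-space move.
- jaws.move_gripper(opening, grasp_force=None): finger opening in mm; grasp_force is the grip in N (None keeps the last); returns when the fingers have stopped.
- manip.dwell(seconds).
- solve_ik(position, orientation): joint angles nearest the present ones, or None.
- imaging.snapshot(name): name is "scene" or "top"; returns a dict with "pixels" (384x512x3 uint8, blue, green, red), "depth" (384x512 float32, mm along the optical axis (not along the pixel's ray), 0 where there is no reading), "mtx" (3x3 intrinsics, pixels), "R" (3x3) and "t" (3): a world point X has camera coordinates R X + t. Camera axes: x right, y down, z forward; pixel columns grow to the right and rows downward; lengths in mm; the calibration is good to about 2 mm. A picture is of the moment at which its call begins.
A pose or a line that the arm cannot do raises manip.Unreachable and nothing moves.
- order.hand_in(): hands the job in, once; it reports no verdict.
Trained networks look in a picture, given as the dict that the camera call returned (one of the last four; its "shot" number tells which), for a name from the list of things; names that differ only in an ending like _2 or _b are one class to them, and where a whole thing is asked for, a point or a joint stands for the part that bears it (a point fixed in the world has none). Each returns a list of dicts, best first, with "confidence" (0 to 1); they miss things now and then, are a little off and sometimes report something else, mostly with a low value. They report only what shows in the picture. A call takes as long as a camera call. They do not tell look-alikes from the thing itself.
- nets.search_frame(picture, thing): "extent" ([left, top, width, height] in pixels, round what is visible of it).
- nets.landmark_of(picture, thing): "position" ([column, row] in pixels: a listed point, or the origin of a listed thing).
Readings, each from a call of its own:
- monitor.get_clock(): time.
- monitor.get_q(): joint angles.
- monitor.get_qvel(): joint speeds.
- monitor.get_joint_efforts(): joint torques, N m.
- monitor.get_ee_pos(): TCP position.
- monitor.get_ee_rot(): TCP orientation.
- monitor.get_wrist_force(): force on the tool from outside, world axes, zero at the start.
- monitor.get_wrist_torque(): the same for the moment, N m.
- monitor.get_gripper_width(): finger opening in mm.
Only numpy, scipy, OpenCV 4.12 (cv2) and the standard library are available. Lean on these libraries where they do the work, as an engineer would, in place of code of your own. Each camera call takes 0.05 s, during which the arm holds its last target. There are 200 camera calls.

## Working session

There is one attempt and no reset: what is moved stays moved. The work goes in short steps, each a Python script; the robot and the scene stay as the last script left them, time stands still between calls to the robot, and variables do not carry over. Pictures are saved under pics/ and viewed, about 8 in all and at most 12, crops included, and the job is handed in when it is done.

```bash
mkdir -p pics; ls; python3 - <<'E'
from workcell import *
import cv2,pickle
for n in("scene","top"):
    p=imaging.snapshot(n); cv2.imwrite(f"pics/{n}0.png",p["pixels"]); pickle.dump(p,open(f"{n}0.pkl","wb"))
    print(n,p["mtx"].tolist(),p["R"].round(3).tolist(),p["t"])
    for t in["short_lid","long_lid","medium_lid","mat","short_box","long_box","medium_box"]:
        print(t,[(d["position"],round(d["confidence"],2)) for d in nets.landmark_of(p,t)][:3],[(d["extent"],round(d["confidence"],2)) for d in nets.search_frame(p,t)][:3])
E
```

```text
pics
scene [[358.9882559423443, 0.0, 253.22980729500063], [0.0, 358.9882559423443, 197.5696220360466], [0.0, 0.0, 1.0]] [[0.777, 0.629, 0.003], [0.361, -0.441, -0.821], [-0.516, 0.64, -0.57]] [-481.9177021  -161.03333962 1362.58595025]
short_lid [([220.0, 203.1], 0.92), ([255.2, 163.3], 0.2)] [([203.5, 190.1, 38.4, 21.4], 0.67), ([271.4, 180.6, 5.8, 21.7], 0.55)]
long_lid [([349.2, 180.8], 0.82), ([306.8, 175.2], 0.75), ([291.4, 150.7], 0.65)] [([329.0, 172.7, 43.7, 12.6], 0.96), ([276.4, 140.6, 30.8, 16.5], 0.59)]
medium_lid [([198.9, 251.7], 0.83)] [([180.2, 233.5, 37.3, 38.8], 0.8)]
mat [([252.8, 161.2], 0.68)] [([239.0, 153.5, 35.8, 16.3], 0.84)]
short_box [([302.9, 190.1], 0.58)] [([286.6, 180.8, 29.3, 12.3], 0.84)]
long_box [([226.0, 213.2], 0.95)] [([200.1, 188.4, 47.0, 38.4], 0.83), ([316.0, 132.5, 21.8, 33.0], 0.6), ([81.4, 246.6, 53.5, 85.8], 0.39)]
medium_box [([198.3, 263.6], 0.59)] [([178.6, 240.2, 40.9, 45.4], 0.92)]
top [[453.09786535561693, 0.0, 254.49999493690464], [0.0, 453.09786535561693, 193.0316809022959], [0.0, 0.0, 1.0]] [[-0.007, -1.0, 0.021], [-0.981, 0.003, -0.192], [0.191, -0.022, -0.981]] [ -19.2000744   590.57973154 1299.5283394 ]
short_lid [([257.2, 215.4], 0.75), ([316.2, 178.6], 0.48)] [([241.3, 200.0, 34.4, 32.3], 0.8)]
long_lid [([124.7, 152.4], 0.97), ([168.4, 178.4], 0.82), ([110.3, 239.5], 0.67)] [([104.7, 128.1, 39.2, 42.8], 0.8), ([156.2, 156.6, 28.0, 44.3], 0.63), ([87.6, 221.5, 44.9, 39.8], 0.57)]
medium_lid [] [([301.7, 162.9, 38.6, 32.6], 0.61)]
mat [] [([143.8, 231.1, 32.4, 44.1], 0.81), ([298.3, 180.6, 14.9, 19.8], 0.44), ([300.5, 160.7, 43.3, 34.7], 0.26)]
short_box [([316.2, 177.9], 0.66), ([169.8, 182.5], 0.51)] [([299.5, 163.2, 42.3, 33.1], 0.2)]
long_box [([319.9, 177.5], 0.24)] [([230.6, 197.0, 51.6, 37.0], 0.75)]
medium_box [([318.9, 178.5], 0.43)] [([298.3, 181.4, 13.1, 19.1], 0.59)]
```

```bash
python3 - <<'E'
import cv2
a=cv2.imread("pics/scene0.png");b=cv2.imread("pics/top0.png")
cv2.imwrite("pics/s_crop.png",cv2.resize(a[110:310,150:410],None,fx=3,fy=3,interpolation=2))
cv2.imwrite("pics/t_crop.png",cv2.resize(b[100:290,80:345],None,fx=3,fy=3,interpolation=2))
E
```

```text
(no output)
```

View pics/s_crop.png

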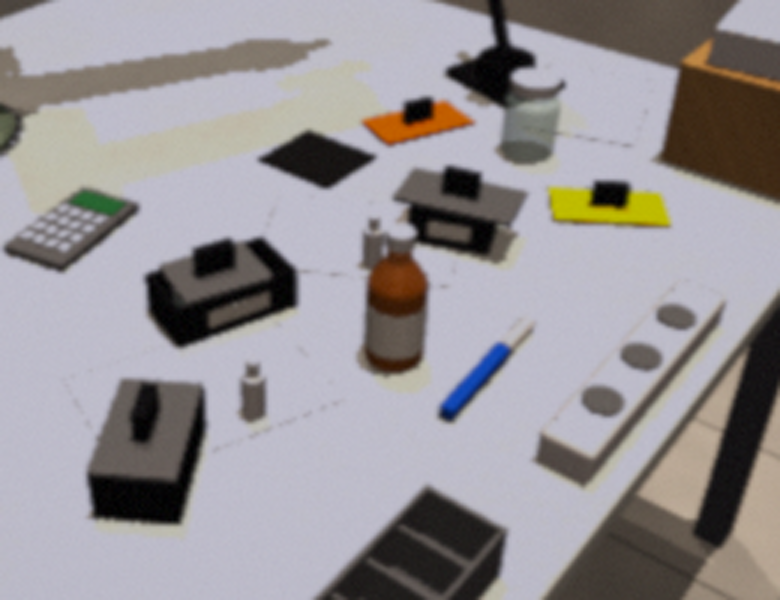

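View pics/t_crop.png

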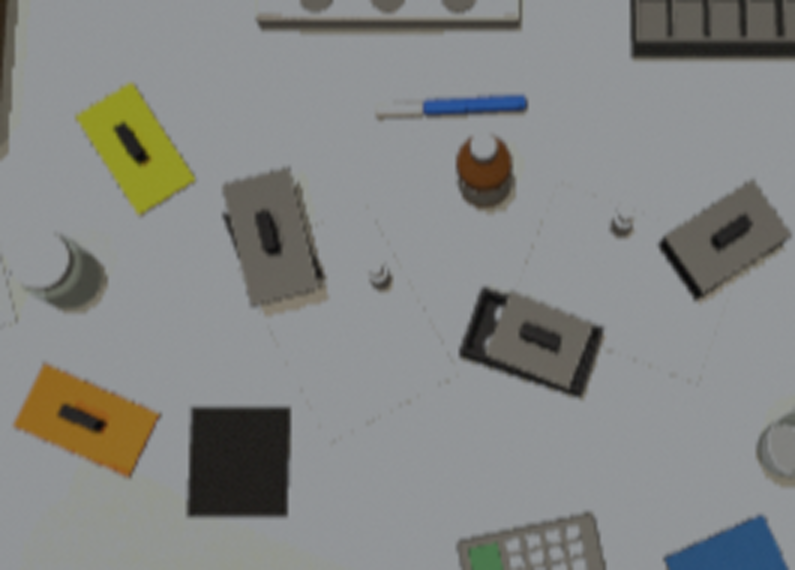

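View pics/top0.png

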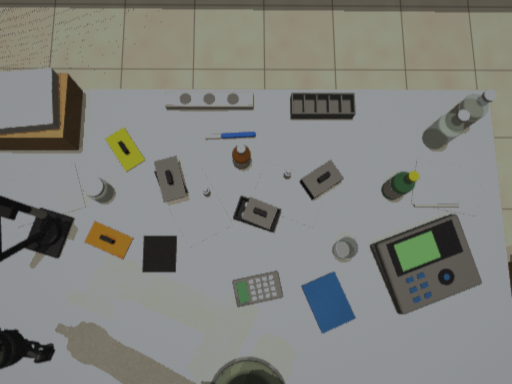

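The scene crop (3x, offset 150,110) and the top crop (3x, offset 80,100) agree.

In the top picture, the candidates are:
- **Long lid:** grey at (170,179), lying on a black box and overhanging both ends. The yellow (125,150) and orange (109,240) lids lie on the bench, so they are look-alikes to leave alone.
- **Short lid:** grey at (258,213), on the long box with both box ends showing.
- **Medium lid:** grey at (322,180), flush on its box, not to be touched.
- **Mat:** empty, at (160,253).

Next I fit poses from the silhouettes in both cameras.

```bash
cat > h.py <<'E'
import numpy as np, cv2
from scipy.optimize import least_squares
from scipy.ndimage import map_coordinates
def proj(p,X):
    c=np.asarray(X)@p["R"].T+p["t"]; u=c@p["mtx"].T; return u[:,:2]/u[:,2:]
def back(p,uv,z):
    d=p["R"].T@np.linalg.solve(p["mtx"],[uv[0],uv[1],1.]); C=-p["R"].T@p["t"]
    return C+d*(z-C[2])/d[2]
def hull(p,q,L,W,z0,z1):
    c,s=np.cos(q[2]),np.sin(q[2])
    X=[[q[0]+c*a-s*b,q[1]+s*a+c*b,z] for a in(-L/2,L/2) for b in(-W/2,W/2) for z in(z0,z1)]
    return cv2.convexHull(proj(p,X).astype(np.float32))[:,0].astype(float)
def fit(pics,q0,L,W,z0,z1,win=4.,it=12,skip=None):
    """pose (x,y,yaw) of a cuboid from its outline in the pictures; returns pose, rms px"""
    q=np.array(q0,float); ims=[cv2.GaussianBlur(p["pixels"].astype(np.float32),(0,0),.7) for p in pics]
    for k in range(it):
        w=max(1.5,win*(1-k/(it-2.))); t=np.arange(-w,w+.01,.2); obs=[]
        for p,im in zip(pics,ims):
            H=hull(p,q,L,W,z0,z1); n=len(H)
            for i in range(n):
                a,b=H[i],H[(i+1)%n]; l=np.linalg.norm(b-a)
                if l<4: continue
                nv=np.array([(b-a)[1],-(b-a)[0]])/l
                for f in np.linspace(.1,.9,max(3,int(l))):
                    m=a+f*(b-a); P=m+t[:,None]*nv
                    g=sum(abs(np.gradient(map_coordinates(im[...,c],[P[:,1],P[:,0]],order=3,mode="nearest"))) for c in range(3))
                    j=np.argmax(g)
                    if g[j]<4: continue
                    # subpixel: centroid round the peak
                    s=slice(max(0,j-3),j+4); obs.append((p,i,n,f,nv,P[0]*0+m+nv*(g[s]@t[s]/g[s].sum())))
        def res(x):
            r=[]; Hs={}
            for p,i,n,f,nv,o in obs:
                key=id(p)
                if key not in Hs: Hs[key]=hull(p,x,L,W,z0,z1)
                H=Hs[key]
                if len(H)!=n: return np.full(len(obs),9.)
                # hull start may rotate: nearest signed distance along normal
                r.append((H[i]+f*(H[(i+1)%n]-H[i])-o)@nv)
            return np.array(r)
        so=least_squares(res,q,loss="soft_l1",f_scale=.3,x_scale=[1,1,.01],diff_step=1e-5); q=so.x
    return q,float(np.median(abs(res(q))))
E
cat > m0.py <<'E'
import pickle
from h import *
S,T=[pickle.load(open(f"{n}0.pkl","rb")) for n in("scene","top")]
for p in(S,T): print("cam",(-p["R"].T@p["t"]).round())
def tri(us,ut):
    A,b=[],[]
    for p,u in((S,us),(T,ut)):
        d=p["R"].T@np.linalg.solve(p["mtx"],[*u,1.]);d/=np.linalg.norm(d);C=-p["R"].T@p["t"];M=np.eye(3)-np.outer(d,d);A.append(M);b.append(M@C)
    return np.linalg.lstsq(np.vstack(A),np.hstack(b),rcond=None)[0].round(1)
# bar centres read from crops
print("bar tri long",tri((150+462/3,110+183/3),(80+268/3,100+232/3)),"short",tri((150+215/3,110+257/3),(80+541/3,100+336/3)))
def yaw(a,b,z): v=back(T,b,z)-back(T,a,z); return np.arctan2(v[1],v[0])
c=lambda x,y:(80+x/3,100+y/3)
for nm,m,e,dims in (("long_lid",c(270,237),(c(280,300),c(258,177)),(130,70,45,51)),("short_lid",c(541,338),(c(590,355),c(500,320)),(90,70,45,51)),
  ("long_box",c(531,342),(c(590,365),c(475,325)),(130,70,0,45)),("medium",c(725,240),(c(680,270),c(770,210)),(110,70,0,51)),("mat",c(239,461),(c(239,510),c(239,410)),(110,100,0,3))):
    q0=[*back(T,m,dims[3])[:2],yaw(*e,dims[3])]
    for l,ps in(("T",[T]),("S",[S]),("TS",[T,S])):
        q,r=fit(ps,q0,*dims); print(nm,l,np.array(q0).round(2),q.round(3),round(r,2))
for nm,m in (("long",c(270,237)),("short",c(541,338))):
    for dx,dy in((8,0),(-8,0),(0,0)):
        u,v=int(m[0]+dx),int(m[1]+dy); d=T["depth"][v,u]; X=T["R"].T@(np.linalg.solve(T["mtx"],[u,v,1])*d-T["t"]); print(nm,"depth pt",X.round(1))
E
python3 m0.py
```

```text
Still running in the background as job /tmp/bash_jobs.1000/01615fbbcb13 (pid 514). You'll get a notice when it ends.
```

```bash
cat /tmp/bash_jobs.1000/01615fbbcb13/stdout; tail -3 /tmp/bash_jobs.1000/01615fbbcb13/stderr; kill -- -$(cat /tmp/bash_jobs.1000/01615fbbcb13/pid); nproc
```

```text
4
```

```bash
python3 - <<'E'
s=open("h.py").read(); i=s.index("def fit(")
s=s[:i]+'''def fit(pics,q0,L,W,z0,z1,win=4.,it=10):
    """pose (x,y,yaw) of a cuboid from its outline in the pictures (Gauss-Newton, Huber); returns pose, median px"""
    q=np.array(q0,float); ims=[cv2.GaussianBlur(p["pixels"].astype(np.float32),(0,0),.7) for p in pics]
    for k in range(it):
        w=max(1.5,win*(1-k/(it-2.))); t=np.arange(-w,w+.01,.2); J=[];r=[]
        for p,im in zip(pics,ims):
            H=hull(p,q,L,W,z0,z1); Hs=[hull(p,q+d,L,W,z0,z1) for d in np.diag([.5,.5,.005])]
            f=np.linspace(.08,.92,25)[:,None]
            for i in range(len(H)):
                a,b=H[i],H[(i+1)%len(H)]; l=np.linalg.norm(b-a)
                if l<4: continue
                nv=np.array([(b-a)[1],-(b-a)[0]])/l; m=a+f*(b-a)
                P=(m[:,None]+t[:,None]*nv).astype(np.float32)
                I=cv2.remap(im,P[...,0],P[...,1],cv2.INTER_CUBIC)
                g=abs(np.gradient(I,axis=1)).sum(2); j=g.argmax(1)
                g=g*(abs(np.arange(len(t))-j[:,None])<4); ok=g.max(1)>4
                off=(g@t)/(g.sum(1)+1e-9)
                Jc=[]
                for h,e in zip(Hs,(.5,.5,.005)):
                    n=[np.argmin(np.linalg.norm(h-x,axis=1)) for x in(a,b)]
                    Jc.append(((h[n[0]]+f*(h[n[1]]-h[n[0]])-m)@nv)/e)
                J.append(np.array(Jc).T[ok]); r.append(off[ok])
        J=np.vstack(J);r=np.hstack(r);x=np.zeros(3);sc=[1,1,.01]
        for _ in range(8):
            wt=1/np.maximum(.3,abs(r-J@x)); x=np.linalg.lstsq(J*sc*wt[:,None]**.5,r*wt**.5,rcond=None)[0]*sc
        q=q+x
    return q,float(np.median(abs(r)))
'''
open("h.py","w").write(s)
E
export OMP_NUM_THREADS=1 OPENBLAS_NUM_THREADS=1; timeout 60 python3 -u m0.py
```

```text
cam [1135. -639.  646.]
cam [ 331.    7. 1389.]
bar tri long [638.7 233.1  62.5] short [532.7 -37.8  64.8]
long_lid T [6.3552e+02 2.3234e+02 2.0000e-01] [6.37318e+02 2.32272e+02 2.80000e-01] 0.47
long_lid S [6.3552e+02 2.3234e+02 2.0000e-01] [6.36397e+02 2.38013e+02 2.61000e-01] 0.44
long_lid TS [6.3552e+02 2.3234e+02 2.0000e-01] [6.37098e+02 2.33919e+02 2.62000e-01] 0.43
short_lid T [531.96 -39.2    1.19] [522.544 -47.627   1.247] 0.71
short_lid S [531.96 -39.2    1.19] [527.459 -34.883   1.21 ] 0.33
short_lid TS [531.96 -39.2    1.19] [527.222 -34.045   1.194] 0.48
long_box T [528.86 -29.38   1.23] [533.054 -30.127   1.238] 0.27
long_box S [528.86 -29.38   1.23] [530.338 -30.172   1.21 ] 0.33
long_box TS [528.86 -29.38   1.23] [532.381 -30.278   1.23 ] 0.31
medium T [ 631.43 -226.38   -0.99] [ 637.579 -228.749   -0.998] 0.25
medium S [ 631.43 -226.38   -0.99] [ 638.084 -229.251   -0.988] 0.28
medium TS [ 631.43 -226.38   -0.99] [ 637.788 -229.003   -0.992] 0.26
mat T [4.1504e+02 2.6489e+02 3.0000e-02] [ 4.15774e+02  2.66578e+02 -9.00000e-03] 0.06
mat S [4.1504e+02 2.6489e+02 3.0000e-02] [ 4.15306e+02  2.64748e+02 -1.10000e-02] 0.3
mat TS [4.1504e+02 2.6489e+02 3.0000e-02] [ 4.15790e+02  2.66107e+02 -6.00000e-03] 0.23
long depth pt [635.4 208.2  51.3]
long depth pt [635.1 256.   53.1]
long depth pt [627.8 226.6  84.9]
short depth pt [533.  -61.8  56.8]
short depth pt [533.6 -14.3  53.9]
short depth pt [529.5 -37.2  80.1]
```

```bash
cat >> h.py <<'E'
def overlay(p,items,c0,half,name,k=10):
    x,y=int(c0[0]-half),int(c0[1]-half); im=cv2.resize(p["pixels"][y:y+2*half,x:x+2*half],None,fx=k,fy=k,interpolation=cv2.INTER_CUBIC)
    im=cv2.convertScaleAbs(im,alpha=1.5)
    for (q,d),col in zip(items,((0,255,0),(0,0,255),(255,0,255))):
        cv2.polylines(im,[((hull(p,q,*d)-[x,y]+.5)*k).astype(int)],True,col,1)
    return im
E
cat > v.py <<'E'
import pickle
from h import *
S,T=[pickle.load(open(f"{n}0.pkl","rb")) for n in("scene","top")]
LL=(130,70,45,51);SL=(90,70,45,51);BAR=(40,14,51,79);LB=(130,70,0,45)
A=[((637,234,.27),LL),((637,234,.27),BAR)];B=[((530,-36,1.22),SL),((530,-36,1.22),BAR),((532.4,-30.3,1.23),LB)]
R=[np.hstack([overlay(p,I,proj(p,[[*I[0][0][:2],50]])[0],30,"",6) for I in(A,B)]) for p in(T,S)]
cv2.imwrite("pics/ov0.png",cv2.resize(np.vstack(R),None,fx=.83,fy=.83,interpolation=3))
E
python3 v.py
```

```text
(no output)
```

View pics/ov0.png

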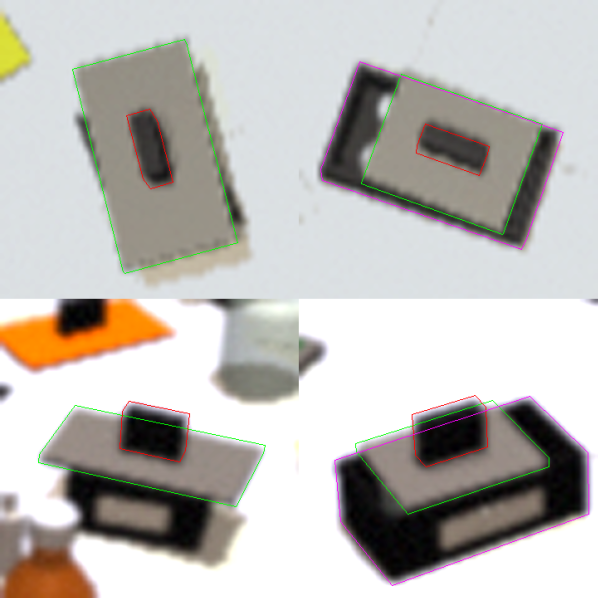

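Overlay check (top row is the top camera, bottom row is scene). Green lid outlines and red bars sit on the two grey lids over the black boxes, with the lid bars at about top px (170,177) and (260,212). The orange and yellow lids are untouched and clear of the outlines. So the choice is confirmed, and next I move the long lid to the mat.

```bash
cat > r.py <<'E'
from workcell import *
import numpy as np, pickle
PI=np.pi
def ori(pos,yaw):
    c=[]
    for k in(-2,-1,0,1,2):
        o=[PI,0,yaw+k*PI]; q=solve_ik(pos,o)
        if q is not None: c.append((max(abs(np.array(q)-monitor.get_q())),abs(q[5]),o))
    return min(c,key=lambda a:a[:2])[2]
def pick(x,y,yaw,z,zs=220,F=50):
    jaws.move_gripper(50,F); p=[x,y,zs]; o=ori(p,yaw)
    manip.move_ptp(p,o); manip.movel([x,y,z+40],vel=250); manip.movel([x,y,z],vel=80)
    w=jaws.move_gripper(0,F); print("width",monitor.get_gripper_width(),"F",monitor.get_wrist_force())
    manip.movel([x,y,z+15],vel=60); manip.movel([x,y,zs],vel=250)
    print("lifted",monitor.get_gripper_width(),np.round(monitor.get_wrist_force(),1),monitor.get_clock())
def place(x,y,yaw,z,zs=220):
    p=[x,y,zs]; o=ori(p,yaw)
    manip.move_ptp(p,o); manip.movel([x,y,z+25],vel=250); manip.movel([x,y,z],vel=40)
    print("down",np.round(monitor.get_wrist_force(),1),np.round(monitor.get_ee_pos(),1))
def release(x,y,z,zs=220):
    jaws.move_gripper(45); manip.movel([x,y,z+40],vel=100); manip.movel([x,y,zs],vel=300)
    print("clock",monitor.get_clock())
def snap(n):
    out=[]
    for c in("scene","top"):
        p=imaging.snapshot(c); pickle.dump(p,open(f"{c}{n}.pkl","wb")); out.append(p)
    return out
E
cat > a1.py <<'E'
from r import *
print(monitor.get_clock())
pick(637.5,233,.265,66)
place(415.5,266,.265,25); release(415.5,266,25)
snap(1)
E
timeout 200 python3 -u a1.py; sed -i 's/0.pkl/1.pkl/' v.py; cat > v1.py <<'E'
import pickle
from h import *
S,T=[pickle.load(open(f"{n}1.pkl","rb")) for n in("scene","top")]
SB=(90,70,0,45);LL=(130,70,3,9)
for l,ps in(("T",[T]),("S",[S]),("TS",[T,S])):
    q,r=fit(ps,(637,233,.265),*SB);print("box",l,q.round(3),r); b=q
    q,r=fit(ps,(415.5,266,.265),*LL);print("lid",l,q.round(3),r); m=q
R=[np.hstack([overlay(p,[(qq,dd)],proj(p,[[*qq[:2],20]])[0],30,"",6) for qq,dd in((b,SB),(m,LL))]) for p in(T,S)]
cv2.imwrite("pics/ov1.png",cv2.resize(np.vstack(R),None,fx=.83,fy=.83,interpolation=3))
E
python3 v1.py
```

```text
1.5
width 0.1826635007494773 F [ 0.19874843 -0.16648468  1.04550342]
lifted 0.27145767850671737 [-0.8  0.4 -0.1] 6.7417
down [-0.3  0.5  0.4] [415.5 266.   25. ]
clock 10.9667
box T [6.16202e+02 2.26324e+02 2.24000e-01] 0.4460968775376194
lid T [ 4.25529e+02  2.51126e+02 -9.00000e-03] 0.06956030473074727
box S [ 6.33344e+02  2.46814e+02 -8.10000e-02] 0.7183777299316211
lid S [4.07669e+02 2.49018e+02 1.30000e-02] 0.8673691098728278
box TS [6.54124e+02 2.38231e+02 2.90000e-01] 0.8911779127136799
lid TS [ 4.26163e+02  2.51196e+02 -7.00000e-03] 0.875311487938541
```

The jaws shut on nothing, so I look at the picture.

```bash
python3 - <<'E'
import cv2,pickle
from h import *
S,T=[pickle.load(open(f"{n}1.pkl","rb")) for n in("scene","top")]
I=[((637,234,.27),(130,70,45,51)),((637,234,.27),(40,14,51,79))]
a=overlay(T,I,(165,200),45,"",6);b=overlay(S,I,(290,175),45,"",6)
cv2.imwrite("pics/ov1.png",cv2.resize(np.hstack([a,b]),None,fx=.74,fy=.74,interpolation=3))
from workcell import monitor
print(monitor.get_ee_rot(),monitor.get_q())
E
```

```text
[-3.14101017 -0.00354124 -2.87665079] [ 4.19642904e-01  2.21587268e-01 -3.34081234e-01  1.01871653e+00
 -2.98783266e-05  1.54700065e-01]
```

View pics/ov1.png

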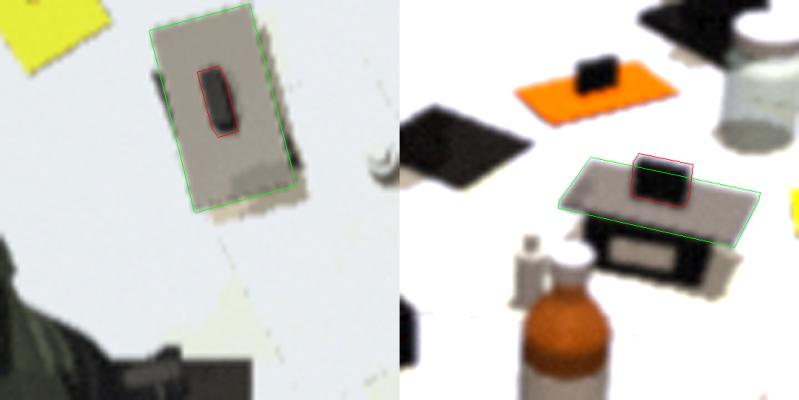

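```bash
cat > a2.py <<'E'
from r import *
from h import *
jaws.move_gripper(50,50); print(monitor.get_gripper_width())
x,y=637.5,233; p=[x,y,220]; manip.move_ptp(p,ori(p,.265)); manip.movel([x,y,106],vel=250); manip.movel([x,y,66],vel=80)
print(monitor.get_gripper_width(),monitor.get_ee_pos(),monitor.get_ee_rot(),monitor.get_wrist_force(),monitor.get_clock())
S,T=snap(2)
I=[((637,234,.27),(130,70,45,51)),((637,234,.27),(40,14,51,79)),((637.5,233,.265),(22,50,55,66))]
a=overlay(T,I,(175,185),45,"",6);b=overlay(S,I,(300,165),45,"",6)
cv2.imwrite("pics/ov2.png",cv2.resize(np.hstack([a,b]),None,fx=.74,fy=.74,interpolation=3))
E
timeout 100 python3 -u a2.py
```

```text
49.92991760874152
49.92515635355236 [637.36916048 232.92416896  65.6346816 ] [ 3.14156161e+00 -6.48299425e-04 -2.87669592e+00] [-0.0224194   0.40593243  0.50377128] 13.45
```

View pics/ov2.png

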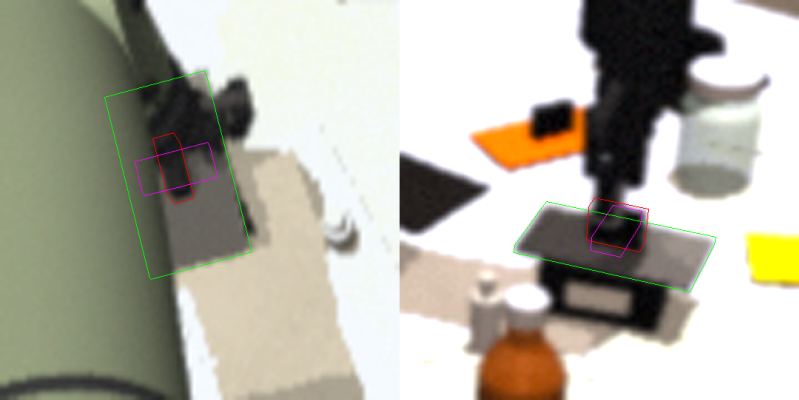

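```bash
cat > d.py <<'E'
import pickle
from h import *
c,s=np.cos(.265),np.sin(.265)
for n in("scene2","top2","scene0","top0"):
    p=pickle.load(open(n+".pkl","rb")); v,u=np.mgrid[:384,:512]; d=p["depth"]
    X=(np.stack([u,v,np.ones_like(u)],-1)@np.linalg.inv(p["mtx"]).T*d[...,None]-p["t"])@p["R"]
    a=(X[...,0]-637)*c+(X[...,1]-233)*s; b=-(X[...,0]-637)*s+(X[...,1]-233)*c
    m=(abs(a)<90)&(abs(b)<90)&(d>0)
    for z0 in range(48,150,10):
        k=m&(X[...,2]>=z0)&(X[...,2]<z0+10)
        if k.sum()>2: print(n,z0,k.sum(),"a %.0f..%.0f med %.0f  b %.0f..%.0f med %.0f"%(*np.percentile(a[k],[5,95,50]),*np.percentile(b[k],[5,95,50])))
E
timeout 50 python3 d.py
```

```text
scene2 48 420 a -57..62 med 8  b -35..27 med -8
scene2 58 34 a -15..20 med 4  b -10..-3 med -7
scene2 68 21 a -11..21 med 13  b -9..7 med -5
scene2 78 23 a -5..18 med 7  b -34..27 med -2
scene2 88 28 a -10..12 med 5  b -38..27 med -31
scene2 98 30 a -4..12 med 6  b -40..26 med -32
scene2 108 35 a -4..12 med 6  b -42..27 med -32
scene2 118 16 a -5..13 med 9  b -42..33 med 25
scene2 128 41 a -8..13 med 6  b -58..46 med -53
scene2 138 34 a -11..14 med 11  b -60..23 med -52
scene2 148 48 a -10..18 med 11  b -63..29 med -41
top2 48 332 a -62..8 med -33  b -33..14 med -12
top2 58 19 a -63..8 med -23  b -36..14 med -6
top2 68 11 a -20..-0 med -12  b -6..8 med 3
top2 78 30 a -20..1 med -10  b -5..6 med -0
top2 88 3 a -11..-2 med -10  b -37..-27 med -30
top2 98 5 a -10..-7 med -8  b -38..-29 med -34
top2 118 3 a -14..-10 med -13  b -33..-25 med -31
top2 128 21 a -13..2 med -7  b -52..-31 med -37
top2 138 22 a -12..5 med -5  b -54..-34 med -43
top2 148 14 a -17..-5 med -12  b -56..-19 med -30
scene0 48 418 a -57..61 med 8  b -35..28 med -9
scene0 58 33 a -16..20 med 4  b -9..-4 med -7
scene0 68 39 a -14..20 med 3  b -9..0 med -6
scene0 78 25 a -16..19 med -0  b -7..5 med -1
top0 48 829 a -60..58 med -4  b -31..33 med 0
top0 58 21 a -45..38 med -13  b -33..31 med -6
top0 68 21 a -20..15 med -1  b -6..7 med -2
top0 78 48 a -18..16 med -2  b -5..7 med 1
```

```bash
cat >> d.py <<'E'
print()
for n in("scene2",):
    p=pickle.load(open(n+".pkl","rb")); d=p["depth"]
    X=(np.stack([u,v,np.ones_like(u)],-1)@np.linalg.inv(p["mtx"]).T*d[...,None]-p["t"])@p["R"]
    a=(X[...,0]-637)*c+(X[...,1]-233)*s; b=-(X[...,0]-637)*s+(X[...,1]-233)*c
    for lo,hi in((-48,-20),(15,40)):
        k=(abs(a)<25)&(b>lo)&(b<hi)&(X[...,2]>56)
        P=np.stack([a[k],b[k],X[...,2][k],u[k],v[k]],1); print(P[P[:,2].argsort()][:12].round(1))
    # pixel column luminance down near finger
    print(p["pixels"][190:225,int(proj(p,[[643,209,80]])[0][0])].mean(1).round(), proj(p,[[643,209,80],[643,209,55]]))
E
timeout 50 python3 d.py | sed -n '/^$/,$p'
```

```text
[[ 2.00e-01 -2.94e+01  8.16e+01  3.01e+02  1.70e+02]
 [ 3.50e+00 -3.01e+01  8.28e+01  3.02e+02  1.70e+02]
 [ 7.20e+00 -3.18e+01  8.45e+01  3.03e+02  1.70e+02]
 [ 1.04e+01 -3.20e+01  8.54e+01  3.04e+02  1.70e+02]
 [ 1.15e+01 -2.55e+01  8.57e+01  3.05e+02  1.69e+02]
 [-5.10e+00 -3.42e+01  8.64e+01  2.99e+02  1.69e+02]
 [-2.10e+00 -3.38e+01  8.69e+01  3.00e+02  1.69e+02]
 [-9.40e+00 -3.12e+01  8.74e+01  2.98e+02  1.68e+02]
 [ 4.50e+00 -3.47e+01  8.90e+01  3.02e+02  1.69e+02]
 [ 2.20e+00 -3.80e+01  9.02e+01  3.01e+02  1.69e+02]
 [-9.80e+00 -3.07e+01  9.06e+01  2.98e+02  1.67e+02]
 [ 1.08e+01 -3.50e+01  9.06e+01  3.04e+02  1.69e+02]]
[[  2.8  25.4  82.6 307.  162. ]
 [  8.9  27.2  83.1 309.  162. ]
 [  6.5  23.8  84.3 308.  162. ]
 [ -1.1  26.7  84.7 306.  161. ]
 [ 11.4  29.1  86.4 310.  161. ]
 [  2.7  24.8  86.6 307.  161. ]
 [  5.7  25.6  86.8 308.  161. ]
 [  9.1  25.   87.9 309.  161. ]
 [  4.8  27.8  89.2 308.  160. ]
 [  2.3  24.9  90.1 307.  160. ]
 [ 11.7  26.3  91.4 310.  160. ]
 [  1.2  28.   91.9 307.  159. ]]
[ 42.  14.  34.  74.  93.  97. 120. 158. 177. 179. 179. 187. 193. 191.
 191. 191. 192. 193. 192. 191. 192. 192. 190. 191. 191. 191. 193. 192.
 191. 191. 193. 196. 201. 200. 202.] [[301.20643279 169.69671453]
 [300.57678914 176.55198363]]
```

The depth data shows the fingertips at z≈80 while the TCP reads 65.6. The tips are really about 14 mm behind the TCP at this opening, not 11 mm ahead. Horizontally the gripper is on target. I descend further with force checks.

```bash
cat > a3.py <<'E'
from r import *
x,y=637.5,233
for z in (56,50,46):
    manip.movel([x,y,z],vel=60); f=np.round(monitor.get_wrist_force(),1); print(z,f)
    if abs(f[2])>6: break
jaws.move_gripper(0,50); print("w",monitor.get_gripper_width(),np.round(monitor.get_wrist_force(),1))
if monitor.get_gripper_width()>8:
    manip.movel([x,y,z+15],vel=60); print("lift",monitor.get_gripper_width(),np.round(monitor.get_wrist_force(),1))
print(z,monitor.get_ee_pos(),monitor.get_clock())
E
timeout 100 python3 -u a3.py
```

```text
56 [ 0.6 -0.2 -0.3]
50 [0.4 0.5 0.1]
46 [-0.2 -0.6  0.5]
w 13.00332339880508 [0.1 1.7 2.1]
lift 12.52063807394714 [-0.5 -0.1 -0.8]
46 [637.93757393 233.0750089   61.63111009] 15.1833
```

```bash
cat > a4.py <<'E'
from r import *
x,y=637.5,233
manip.movel([x,y,220],vel=250)
X,Y=415.5,266
place(X,Y,.265,6); print(monitor.get_gripper_width())
release(X,Y,6)
manip.move_ptp([330,330,260],ori([330,330,260],.265))
snap(1); print(monitor.get_clock())
E
timeout 100 python3 -u a4.py; timeout 100 python3 v1.py
```

```text
down [ 0.6  0.5 -1. ] [415.5 266.    6. ]
12.635885528487863
clock 20.2417
20.875
box T [6.33122e+02 2.33843e+02 3.94000e-01] 0.26074292218476747
lid T [4.15657e+02 2.66995e+02 2.69000e-01] 0.26501810784037383
box S [6.33419e+02 2.33119e+02 4.27000e-01] 0.28134161236192823
lid S [4.16595e+02 2.66521e+02 2.81000e-01] 0.5056348452078769
box TS [6.33175e+02 2.33553e+02 4.08000e-01] 0.273996017374921
lid TS [4.15737e+02 2.67150e+02 2.73000e-01] 0.29540831561219105
```

View pics/ov1.png

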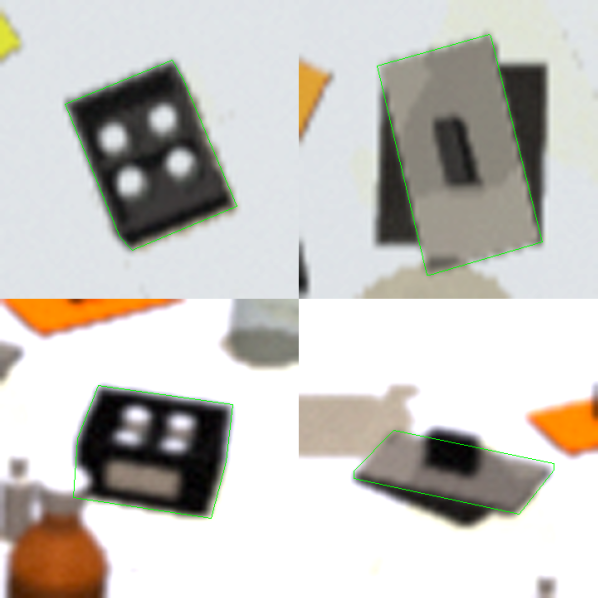

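The short box fit is excellent in both views: (633.2, 233.6, 0.40 rad). The long lid lies on the mat at (415.7, 267.0, 0.27), matching the command within 1 mm. Next is the short lid.

```bash
cat > a5.py <<'E'
from r import *
pick(531,-36.5,1.22,46)
place(633.2,233.6,.405,46.5); print(monitor.get_gripper_width())
release(633.2,233.6,46.5)
manip.move_ptp([330,330,260],ori([330,330,260],.265))
snap(3); print(monitor.get_clock())
E
timeout 100 python3 -u a5.py
cat > v3.py <<'E'
import pickle
from h import *
S,T=[pickle.load(open(f"{n}3.pkl","rb")) for n in("scene","top")]
LB=(130,70,0,45);SL=(90,70,45,51);SC=(90,70,0,51)
for l,ps in(("T",[T]),("S",[S]),("TS",[T,S])):
    b,r=fit(ps,(532.4,-30.3,1.23),*LB);print("long box",l,b.round(3),round(r,2))
    q,r=fit(ps,(633.2,233.6,.405),*SL,win=2);print("short lid",l,q.round(3),round(r,2))
    q,r=fit(ps,(633.2,233.6,.405),*SC,win=2);print("closed short",l,q.round(3),round(r,2))
R=[np.hstack([overlay(p,[(qq,dd)],proj(p,[[*qq[:2],20]])[0],30,"",6) for qq,dd in((b,LB),((633.2,233.6,.405),SL))]) for p in(T,S)]
cv2.imwrite("pics/ov3.png",cv2.resize(np.vstack(R),None,fx=.83,fy=.83,interpolation=3))
E
timeout 100 python3 v3.py
```

```text
width 12.758953981844474 F [-1.54295982  0.45121613  4.15169066]
lifted 12.972825081876357 [-0.3  0.5 -2. ] 25.5833
down [-3.6 -0.   6.4] [632.6 233.5  46.7]
13.034160943315129
clock 29.8083
32.1417
long box T [531.974 -29.823   1.234] 0.25
short lid T [6.34171e+02 2.33167e+02 4.09000e-01] 0.43
closed short T [6.33641e+02 2.34084e+02 3.74000e-01] 0.27
long box S [531.792 -31.156   1.217] 0.3
short lid S [6.31924e+02 2.38982e+02 4.15000e-01] 0.47
closed short S [6.32748e+02 2.34342e+02 4.11000e-01] 0.28
long box TS [532.003 -30.329   1.231] 0.31
short lid TS [6.33744e+02 2.34560e+02 4.10000e-01] 0.45
closed short TS [6.33216e+02 2.33670e+02 3.90000e-01] 0.29
```

View pics/ov3.png

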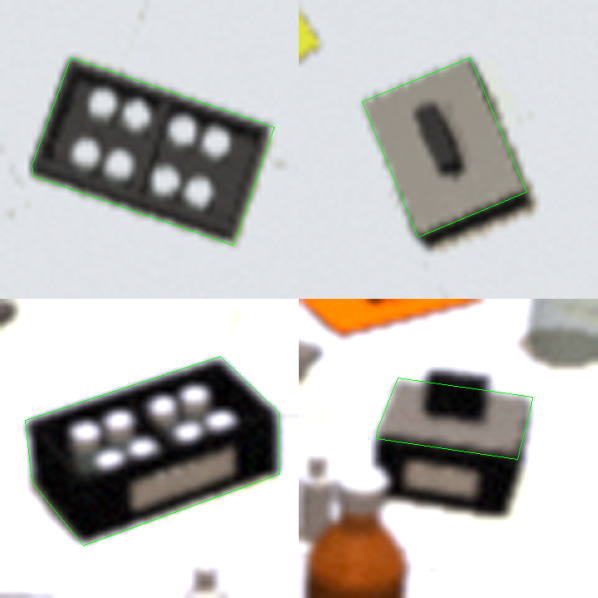

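The short lid sits flush on the short box in both views. The long box is open at (532.0, -30.2, 1.231). Now the long lid.

```bash
cat > a6.py <<'E'
from r import *
pick(415.8,266.7,.27,4.5,zs=200)
place(532,-30.2,1.231,46.5); print(monitor.get_gripper_width())
release(532,-30.2,46.5)
manip.move_ptp([330,330,260],ori([330,330,260],.265))
snap(4); print(monitor.get_clock(),monitor.get_gripper_width())
E
timeout 100 python3 -u a6.py
cat > v4.py <<'E'
import pickle
from h import *
S,T=[pickle.load(open(f"{n}4.pkl","rb")) for n in("scene","top")]
I=[("short",(633.2,233.6,.405),90),("long",(532,-30.2,1.231),130),("medium",(637.8,-229,-.994),110)]
for n,q0,L in I:
    for l,ps in(("T",[T]),("S",[S])):
        q,r=fit(ps,q0,L,70,45,51,win=1.6);c,s=np.cos(q0[2]),np.sin(q0[2]);d=q-q0
        k,rk=fit(ps,q0,L,70,0,51,win=2)
        print(n,l,"lid-box along %.1f across %.1f yaw %.3f"%(c*d[0]+s*d[1],-s*d[0]+c*d[1],d[2]),round(r,2),"closed",k.round(3),round(rk,2))
R=[np.hstack([overlay(p,[(q,(L,70,45,51))],proj(p,[[*q[:2],40]])[0],26,"",5) for n,q,L in I]) for p in(T,S)]
cv2.imwrite("pics/ov4.png",np.vstack(R))
E
timeout 100 python3 v4.py
```

```text
width 12.944727692182077 F [-0.33711103 -1.10185135  6.00292953]
lifted 12.685129210248693 [-1.  -0.9 -0.9] 36.0417
down [-2.6  1.4  9.6] [531.6 -30.1  47.1]
12.762098999158374
clock 40.5
42.1333 45.247903403366536
short T lid-box along 0.6 across -0.8 yaw 0.007 0.49 closed [6.33600e+02 2.34007e+02 3.75000e-01] 0.27
short S lid-box along 1.1 across 5.6 yaw 0.031 0.49 closed [6.32923e+02 2.34096e+02 4.12000e-01] 0.29
long T lid-box along -0.3 across 5.0 yaw -0.002 0.48 closed [532.06  -29.889   1.228] 0.28
long S lid-box along 0.4 across 4.2 yaw 0.053 0.48 closed [531.41  -30.261   1.223] 0.29
medium T lid-box along -0.1 across -1.6 yaw 0.006 0.46 closed [ 637.55  -228.805   -0.998] 0.25
medium S lid-box along -2.3 across -0.1 yaw -0.016 0.5 closed [ 638.083 -229.256   -0.987] 0.28
```

View pics/ov4.png

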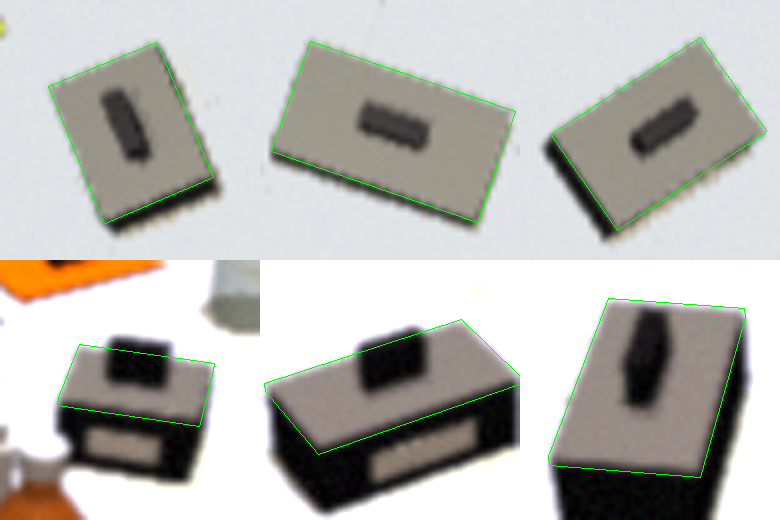

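All three look flush in the overlays. The edge fits disagree because they snap to the box's side strip. For an independent number, I compare mask centroids, using the untouched medium lid as reference.

```bash
cat > v5.py <<'E'
import pickle
from h import *
S,T=[pickle.load(open(f"{n}4.pkl","rb")) for n in("scene","top")]
I=[("short",(633.2,233.6,.405),90),("long",(532,-30.2,1.231),130),("medium",(637.8,-229,-.994),110)]
K=4
for nm,p in(("T",T),("S",S)):
    g=p["pixels"].astype(float)
    for n,q,L in I:
        top=hull(p,q,L,70,45,51); cx,cy=np.round(top.mean(0)).astype(int); h=28
        G=cv2.resize(g[cy-h:cy+h,cx-h:cx+h].mean(2),None,fx=K,fy=K,interpolation=cv2.INTER_CUBIC)
        def poly(H):
            m=np.zeros(G.shape,np.uint8); cv2.fillPoly(m,[np.round((H-[cx-h,cy-h]+.5)*K-.5).astype(np.int32)],1); return m
        face=poly(hull(p,q,L,70,50.9,51)); bar=poly(hull(p,q,40,14,51,79))
        M0=face&(1-bar); lid=np.median(G[M0>0]); bg=np.percentile(G,92); dk=np.percentile(G,3)
        win=cv2.dilate(face,np.ones((25,25)))
        M=((G>(lid+dk)/2)&(G<(lid+bg)/2)&(win>0)).astype(np.uint8); M=cv2.morphologyEx(M,cv2.MORPH_OPEN,np.ones((7,7),np.uint8))
        _,lab,st,_=cv2.connectedComponentsWithStats(M); M=(lab==1+st[1:,4].argmax()).astype(np.uint8)
        hull2=cv2.convexHull(cv2.findNonZero(M)); fm=cv2.moments(hull2); f0=cv2.moments(cv2.convexHull(cv2.findNonZero(M0)))
        c=[np.array([m["m10"],m["m01"]])/m["m00"]/K+[cx-h,cy-h] for m in(fm,f0)]
        d=(back(p,c[0],51)-back(p,c[1],51))[:2]; a,b=np.cos(q[2]),np.sin(q[2])
        print(nm,n,"area ratio %.2f along %.1f across %.1f"%(fm["m00"]/f0["m00"],a*d[0]+b*d[1],-b*d[0]+a*d[1]), "lid/bg/dk",lid.round(),bg.round(),dk.round())
E
timeout 60 python3 v5.py
```

```text
T short area ratio 1.08 along 0.1 across -1.2 lid/bg/dk 97.0 152.0 38.0
T long area ratio 1.02 along 0.5 across -0.1 lid/bg/dk 100.0 152.0 50.0
T medium area ratio 1.11 along -1.1 across -2.7 lid/bg/dk 97.0 152.0 38.0
S short area ratio 1.06 along 1.3 across -3.7 lid/bg/dk 94.0 194.0 6.0
S long area ratio 1.04 along -1.4 across -2.2 lid/bg/dk 95.0 194.0 4.0
S medium area ratio 1.04 along 1.6 across 0.9 lid/bg/dk 95.0 194.0 4.0
```

Both lids agree within a few millimetres, and the offsets are similar to the untouched medium lid's own reading. Handing in.

```bash
python3 -c "
from workcell import *
print(monitor.get_clock(),monitor.get_wrist_force(),monitor.get_gripper_width()); order.hand_in()"
```

```text
42.1333 [ 0.54924399 -0.53426686 -0.3421601 ] 45.247903403366536
the job is handed in; nothing more can be done
```

I moved the long lid to the mat, put the short lid on the short box, then put the long lid on the long box. I handed in at 42 s of the 67 s allowed, with the gripper open and clear of everything. No verdict is reported back.

**First grasp missed:** the jaws closed above the grip bar. Depth images showed the fingertips about 14 mm behind the TCP at a 50 mm opening, not 11 mm ahead as the text says. I went about 20 mm lower, and all three grasps after that held. That first try also made an empty trip to the mat; pictures showed nothing disturbed.

**Last checks:**
- **Outlines:** in the top view all three lids look flush with their boxes. In the scene view the short lid sat about 1 pixel inside its drawn outline.
- **Lid offsets, top camera:** by mask centroid they are at most 1.2 mm (short) and 0.5 mm (long). The untouched medium lid read up to 2.7 mm by the same method, so that is roughly the method's error.
- **Lid offsets, scene camera:** it read 3.7 mm across for the short lid and 2.2 mm for the long lid. Part of that is probably the lid's visible front edge. It is inside the 5 mm limit but less certain.
- **Disagreement:** the edge fits of the lid slabs gave 4–5.6 mm across for some views. I judged these to be locking onto the box's side strip, because the overlays contradict them.
- **Not measured:** I did not measure the final lid heights separately. Contact forces of 6–10 N on lowering showed each lid was on the rim. I also did not measure the bystanders' positions at the end.

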